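Weigh out drainage stones on the spring scale

ROBOT

A 6-joint arm with a two-finger parallel gripper is mounted at the origin on the work surface. World frame = base frame: x ahead of the robot, y to its left, z up, the work surface at z = 0. Lengths are in mm, angles in rad, forces in N, time in s.
With the tool pointing down it reaches from about 325 to 900 mm from the base axis. Payload 6.1 kg.
Tool frame: the origin (TCP) lies between the finger pads; the fingertips stand finger_overhang ahead of it and the grasp point (between the pads) lies 8 mm behind it (finger_overhang is the distance from the TCP to the fingertips, in mm); z points along the fingers, y is the line along which they close (so a half turn about z gives the same grasp; the last joint's range is limited). The gripper opens to 85 mm and grips with 20 to 120 N. Pads are 22 mm wide; open, the fingers measure 114 mm over their backs; the gripper's body (76 mm by 85 mm) begins 54 mm behind the grasp point. The pads swing forward as they close: fully open they stand 13 mm farther back than shut.
Start: joints at [-1.446, 0.22, 1.526, -0, 1.395, -0.126], TCP at [155.105, -605.441, 242.3] pointing down, gripper open.
Joint ranges: [-2.98, 2.98], [-0.91, 2.08], [0.09, 2.57], [-1.24, 4.39], [0.2, 2.65], [-2.68, 2.68]. Speed limits (rad/s): [2.57, 2.57, 3.01, 3.14, 3.14, 3.14].

INTERFACE

Orientations are given as a rotation vector (axis times angle).
In Python, from workcell import read_state, camera, job_done, spot_in, outline_of, tip_of, finger_overhang gives the robot as it stands. The module is installed in compiled form; this text tells all that it offers.
- The arm moves only by the tool carry_out, never from a script. Its arguments are lists of equal length, an entry for each row: "jaw": the gripper command: -1 is fully open, 1 is shut, values between are in proportion; "linear": the shift along the tool's x, y, z in cm, a list of three; "twist": the turn about the tool's z in degrees. In form: {"jaw": [jaw, ...], "linear": [[x, y, z], ...], "twist": [twist, ...]}. A call has 1 to 12 rows; each row is the pose to reach, as a shift and turn from the pose commanded when the call began, along the tool's axes at that moment; what a row does not reach only later rows make up. A row lasts 1/8 s, in which the tool goes at most 62.5 mm and 10.7 degrees, less where a joint would pass 70% of its speed; a pose out of reach is approached as far as the arm can. A call with a gripper value outside its range is refused whole. The fingers move at their own pace and stop on an object; the grip force is fixed at half the most. Time passes only in rows, so rows that repeat a pose let the fingers close. It gives the time, the measured TCP pose, the force, the opening and the grip force at its end, in the units of the state.
- read_state(): the state, without advancing time (a new reading comes with each control period).
- camera(name): name is "scene" or "top" or "wrist"; returns a dict with "color" (480x640x3 uint8, blue, green, red), "depth" (480x640 float32, mm along the optical axis (not along the pixel's ray), 0 where there is no reading), "fovy" (degrees; the focal length in pixels is half the picture's height over the tangent of half this angle, whatever the lens; pixels are square), "cx", "cy" (the principal point, pixels), "R" (3x3) and "t" (3): a world point X has camera coordinates R X + t. Camera axes: x right, y down, z forward; pixel columns grow to the right and rows downward; lengths in mm; the calibration is good to about 2 mm. A picture is of the moment at which its call begins.
- job_done(): hands the job in; it is judged then, once.
Trained networks look in the newest picture that a camera, given by its name, has taken for a name from the list of things; names that differ only in an ending like _2 or _b are one class to them, and where a whole thing is asked for, a point or a joint stands for the part that bears it (a point fixed in the world has none). Each returns a list of dicts, best first, with "conf" (0 to 1); they miss things now and then, are a little off and sometimes report something else, mostly with a low value. They report only what shows in the picture. A call takes as long as a camera call. They do not tell look-alikes from the thing itself.
- spot_in(camera, thing): "bbox" ([left, top, width, height] in pixels, round what is visible of it).
- outline_of(camera, thing): "pixels" (480x640 bool, what is visible of it) and "bbox" ([left, top, width, height] in pixels, round what is visible of it).
- tip_of(camera, thing): "position" ([column, row] in pixels: a listed point, or the origin of a listed thing).
The state is a dict: "time_s": time; "joints": joint angles; "joint_velocities": joint speeds; "joint_efforts": joint torques, N m; "ee_pos": TCP position; "ee_rot": TCP orientation; "wrist_force": force on the tool from outside, world axes, zero at the start; "ft_torque": the same for the moment, N m; "width": opening from 0.0 (shut) to 1.0 (fully open); "finger_force": force on a finger pad.
Only numpy, scipy, OpenCV 4.12 (cv2) and the standard library are available. Lean on these libraries where they do the work, as an engineer would, in place of code of your own. Each camera call takes 0.05 s, during which the arm holds its last target. There are 200 camera calls.

TASK

Weigh out a portion of drainage stones for potting: lift the dust cover off the spring scale's pan and lay it flat on the green mat, then use the scoop to pour stones into the pan until their weight alone brings the pan fully down on its stop. Spill none (any left over stay in the scoop), set the scoop back upright on its yellow mat, and leave the dishes, the potted seedling and the bottle where they stand.

Things in the scene. Friction and masses are not known exactly. Their poses are not given: they have to be found in the camera images.
- scale: Spring scale fixed on the bench; origin on the bench under the pan's centre. Grey base 16 mm high, x = -80 to +170 mm, y = -75 to +75 mm. Column with grey head (x = 103 to 159 mm, 50 mm wide, top at z = 218 mm) on its +x side; the pan is open above and to the other three sides. Black rubber stop under the pan, top at z = 37 mm.
- pan (a joint): Sinking of the spring-hung pan, m: 0 at the top (empty), 0.025 down on the stop. Square steel tray 158 x 158 x 55 mm, walls and floor 4 mm; empty, its underside is at z = 62 mm, rim at 117 mm. It starts to sink at about 145 g and is down at about 206 g (four or five stones; six always suffice). If only pushed it springs back up.
- pan_in (a point): Centre of the pan's inner floor; axes parallel to those of the scale; moves down with the pan.
- cover: Blue dust cover, 168 x 168 mm, with a 142 mm square plug 8 mm deep below that sits in the pan's mouth; 90 g. Origin at the centre of the plug's underside (z = 109 mm when on the pan, where its axes are about those of the scale). Plate top 13 mm above the origin. It lifts straight up.
- cover_grip (a point): Centre of the cover's black bar handle, 37 mm above the cover's origin. The bar is 80 mm long along the cover's x, 16 mm wide (y), 20 mm high, with 14 mm of air under its middle (the two feet are 30 mm either side of the centre).
- cover_mat: Green mat fixed on the bench, 190 x 190 x 4 mm, for the cover. Origin at the centre of its underside.
- scoop: Aluminium scoop, 220 g. Origin under the centre of its flat floor. Floor 4 mm thick, inside 116 (x) by 76 mm (y); back (-x) and side walls 44 mm high; in front (+x) the floor rises 25 degrees as a ramp to the open mouth. Stones stay in within about 15 degrees of level and roll out when the mouth is tipped well past 25 (50 empties it). Starts on the yellow mat with six stones in.
- scoop_grip (a point): Where to hold the scoop: near the middle of the red bar handle above the load (close above the centre of mass), x = 5 mm, z = 81 mm in the scoop's frame. The bar is 16 mm wide (y), 20 mm high, reaches from x = -70 to +40 mm along the scoop's x, and is free underneath except at the back end.
- scoop_lip (a point): Middle of the scoop's lip, over which the stones leave: x = 95 mm, z = 21 mm in the scoop's frame.
- scoop_mat: Yellow mat fixed on the bench, 220 (x) x 130 (y) x 4 mm, the scoop's place. Origin at the centre of its underside.
- stone1: Round, smooth drainage stone (friction about 0.3), 32 mm across, about 48 g, brown or grey. Origin at its centre.
- stone2: Round, smooth drainage stone (friction about 0.3), 32 mm across, about 48 g, brown or grey. Origin at its centre.
- stone3: Round, smooth drainage stone (friction about 0.3), 32 mm across, about 48 g, brown or grey. Origin at its centre.
- stone4: Round, smooth drainage stone (friction about 0.3), 32 mm across, about 48 g, brown or grey. Origin at its centre.
- stone5: Round, smooth drainage stone (friction about 0.3), 32 mm across, about 48 g, brown or grey. Origin at its centre.
- stone6: Round, smooth drainage stone (friction about 0.3), 32 mm across, about 48 g, brown or grey. Origin at its centre.
- dishes: Stack of two petri dishes, 90 mm across, 31 mm high; bystander. Origin under its centre.
- pot: Black pot with a seedling, 76 mm across, about 105 mm high; bystander. Origin under its centre.
- bottle: White bottle with a blue cap, 62 mm across, 150 mm high; bystander. Origin under its centre.
There are look-alikes about, which are no part of the job. Leave any orange look-alike of the scoop alone.

How it is judged:
By the outcome, as a careful person would: the job done as asked, in the order asked, and still so for the second after the job is handed in, with the robot touching nothing.
It also fails if it takes over 61 s, if anything falls off the work surface, if the arm or the gripper's body presses on something with over 40 N, if the wrist force passes 120 N, or if a joint passes its speed limit or range.

## Working session

There is one attempt and no reset: what is moved stays moved. The work goes in short steps, Python scripts to look and compute and a tool call to move; the robot and the scene stay as the last step left them, time stands still between calls to the robot, and variables do not carry over. Pictures are saved under pics/ and viewed, at most 10 in all, crops included, and the job is handed in when it is done.

Besides the shell and the picture viewer there is one more tool, called after "Request:" as a command line: name --pt "numbers of a row" for each row, then --argument value for the rest. carry_out: Moves the arm, as the interface text tells. Its arguments: {"type":"object","properties":{"jaw":{"type":"array","items":{"type":"number"}},"linear":{"type":"array","items":{"type":"array","items":{"type":"number"}}},"twist":{"type":"array","items":{"type":"number"}}},"required":["jaw","linear","twist"]}

```bash
mkdir -p pics; cat > h.py <<'E'
import numpy as np, cv2
from workcell import *
def K(c): return 240/np.tan(np.radians(c["fovy"])/2)
def ray(c,p):
    d=np.array([(p[0]-c["cx"])/K(c),(p[1]-c["cy"])/K(c),1.]); return c["R"].T@d, -c["R"].T@c["t"]
def at_z(c,p,z):
    d,o=ray(c,p); return o+d*(z-o[2])/d[2]
def cloud(c):
    v,u=np.mgrid[:480,:640]; D=c["depth"].astype(float)
    P=np.stack([(u-c["cx"])/K(c)*D,(v-c["cy"])/K(c)*D,D],-1)
    return (P-c["t"])@c["R"]
E
cat > a.py <<'E'
from h import *
np.set_printoptions(precision=1,suppress=True)
for n in("top","scene"):
    c=camera(n); np.savez(f"{n}0.npz",**c); cv2.imwrite(f"pics/{n}0.png",c["color"]); P=cloud(c)
    print(n,"campos",-c["R"].T@c["t"])
    for t in "scale cover cover_mat scoop scoop_mat dishes pot bottle".split():
        for o in outline_of(n,t)[:3]:
            m=o["pixels"]&(c["depth"]>0); q=P[m]
            print(t,round(o["conf"],2),o["bbox"],np.median(q,0) if len(q) else "",q[:,2].max() if len(q) else "")
    for t in "cover_grip scoop_grip scoop_lip pan_in".split():
        for o in tip_of(n,t)[:3]:
            p=o["position"];print(t,round(o["conf"],2),np.array(p),P[int(p[1]),int(p[0])])
print(read_state(), finger_overhang() if callable(finger_overhang) else finger_overhang)
E
python3 a.py
```

```text
top campos [ 209.1   32.2 1504.8]
scale 0.84 [287.5, 131.8, 80.3, 117.3] [658.5  -4.1  22.9] 225.8952583099767
cover 0.73 [293.4, 159.4, 50.0, 80.1] [640.6   0.3 118. ] 174.5940084428065
cover 0.61 [280.2, 165.7, 83.0, 79.0] [540.9  34.9 121.6] 162.1436569757266
cover 0.21 [286.6, 133.1, 80.3, 113.6] [658.6  -4.1  21.7] 225.8952583099767
cover_mat 0.59 [423.9, 205.0, 74.4, 72.9] [ 480.4 -338.1    3.3] 15.48439659958365
scoop 0.88 [184.6, 306.4, 66.3, 57.4] [215.1 302.1   8.8] 99.08981591170152
scoop 0.72 [177.5, 193.7, 48.5, 64.6] [495.6 355.2  26.9] 103.3618570979837
scoop_mat 0.73 [200.4, 214.2, 8.9, 11.0] [520.1 341.6  34.7] 47.55132870706063
scoop_mat 0.65 [171.7, 183.5, 57.7, 90.0] [478.5 360.7   3.3] 52.141903259490114
dishes 0.77 [424.0, 145.3, 36.3, 34.6] [ 682.9 -289.8   30.9] 40.26822549091571
dishes 0.4 [181.5, 192.6, 44.6, 67.3] [500.  356.   26.3] 103.3618570979837
pot 0.61 [150.9, 148.3, 31.1, 34.0] [659.  439.9  63.1] 110.93509617360962
pot 0.18 [192.2, 229.1, 5.0, 11.8] [476.3 375.3  35.9] 43.24841233672655
bottle 0.87 [217.6, 132.3, 27.9, 34.0] [698.  274.6  98.5] 15
[... 1676 characters left out ...]
434
cover_grip 0.58 [295.9 234.7] [540.8  37.8 156.2]
scoop_grip 0.92 [451.3 256.4] [224.3 294.4  91.2]
scoop_grip 0.81 [387.1 332.5] [498.7 357.3  94.5]
scoop_lip 0.65 [484.1 282.1] [152.4 381.4   1.5]
scoop_lip 0.61 [366.4 368.2] [573.9 381.9  27.3]
pan_in 0.22 [365.8 366.7] [571.4 375.7  22. ]
{'time_s': 1.3, 'joints': array([-1.4,  0.2,  1.5,  0. ,  1.4, -0.1]), 'joint_velocities': array([0., 0., 0., 0., 0., 0.]), 'joint_efforts': array([ -0. , -49.7, -39. ,  -0. ,   0. ,  -0. ]), 'ee_pos': array([ 155.1, -605.4,  242.3]), 'ee_rot': array([-3.1, -0.4, -0. ]), 'wrist_force': array([ 0. , -0.3,  0.5]), 'ft_torque': array([0., 0., 0.]), 'finger_force': 0.0, 'width': 1.0019888551985356} 11.0
```

```bash
python3 -c "
import cv2
a=cv2.imread('pics/top0.png')[110:380,130:530]; cv2.imwrite('pics/t0c.png',cv2.resize(a,(800,540),interpolation=cv2.INTER_CUBIC))"
```

```text
(no output)
```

View pics/t0c.png

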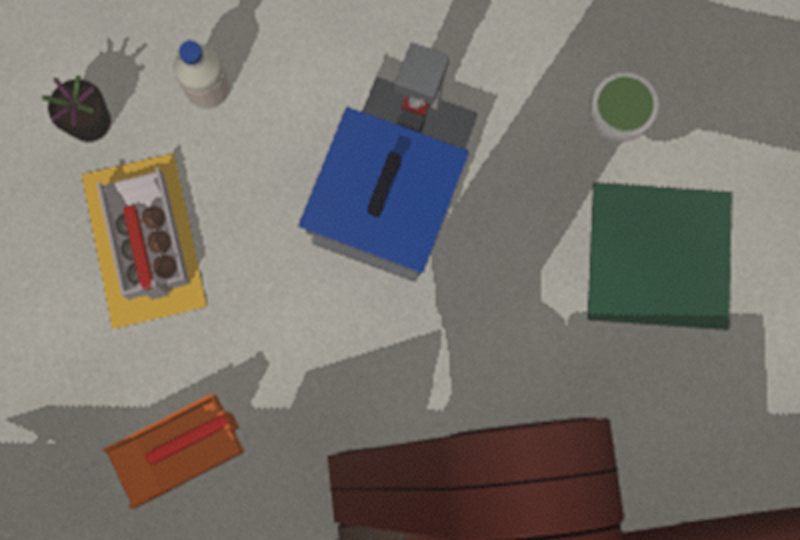

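```bash
cat > b.py <<'E'
from h import *
np.set_printoptions(precision=1,suppress=True)
def rect(q):
    r=cv2.minAreaRect(q[:,:2].astype(np.float32)); return np.array(r[0]),np.array(r[1]),round(r[2],1),len(q)
for n in("top","scene"):
    c=dict(np.load(f"{n}0.npz")); P=cloud(c); hsv=cv2.cvtColor(c["color"],cv2.COLOR_BGR2HSV); H,S,V=[hsv[...,i] for i in range(3)]
    X,Y,Z=[P[...,i] for i in range(3)]; ok=c["depth"]>0
    def sel(m):
        m=cv2.morphologyEx((m&ok).astype(np.uint8),cv2.MORPH_OPEN,np.ones((2,2))); return P[m>0]
    box=lambda x0,x1,y0,y1:(X>x0)&(X<x1)&(Y>y0)&(Y<y1)
    print(n)
    A={"cover":(H>100)&(H<130)&(S>100)&(Z>112)&(Z<132)&box(420,680,-90,160),
    "bar":(Z>145)&(Z<168)&(V<60)&box(420,640,-90,160),
    "head":(Z>208)&(Z<232)&box(580,760,-100,100),
    "greenmat":(H>60)&(H<95)&(S>80)&(Z<15)&box(360,600,-460,-220),
    "yellow":(H>18)&(H<32)&(S>120)&(Z<15)&box(340,640,250,470),
    "redbar":((H<8)|(H>172))&(S>130)&(Z>80)&box(380,620,280,440)}
    for k,m in A.items():
        q=sel(m)
        if len(q)>5: print(k,*rect(q),"med",np.median(q,0),"zr",np.percentile(q[:,2],[5,95]))
    if n=="scene":
        np.savez("cover_pts.npz",q=sel(A["cover"]))
E
python3 b.py
```

```text
top
cover [437.3  61.9] [177.5 424.7] 74.7 3986 med [538.5  32.3 121.5] zr [116.3 126.6]
bar [541.1  34. ] [13.4 78.6] 69.6 199 med [539.9  32.8 153.9] zr [122.9 160.1]
head [701.6 -23.9] [ 46.7 134.9] 69.9 492 med [663.5 -11.3 216.5] zr [197.1 221.9]
greenmat [ 424. -184.] [229.5 564.9] 22.7 2125 med [ 459.4 -312.6    3.3] zr [-2.3  9. ]
yellow [372.9 271.5] [545.7 196.3] 35.8 1608 med [471.7 357.9   3.3] zr [-2.4  9.3]
redbar [344.3 216.3] [452.7  60.6] 46.1 246 med [468.7 346.1  94.1] zr [86.8 99.6]
scene
cover [620.8 254.2] [791.7 191.5] 67.1 3195 med [548.1  53.8 121.8] zr [118.1 125.2]
bar [714.9 297.3] [637.1  73.1] 55.9 181 med [543.5  44.1 152.6] zr [140.5 157.7]
head [744.2 200.1] [797.1  56.5] 68.6 462 med [666.2  -0.5 217.3] zr [204.2 220.1]
greenmat [605.6  90.1] [1094.4  183.7] 71.9 1508 med [ 461.4 -304.9    3.7] zr [-0.1  7.7]
yellow [638.8 420.4] [532.3 147.8] 20.2 1813 med [530.9 401.2   3.9] zr [-0.1  8.6]
redbar [648.6 448.3] [503.8  34.7] 27.9 280 med [471.8 354.6  94. ] zr [25.  97.8]
```

```bash
python3 - <<'E'
s=open('b.py').read()
s=s.replace('''        m=cv2.morphologyEx((m&ok).astype(np.uint8),cv2.MORPH_OPEN,np.ones((2,2))); return P[m>0]''',
'''        k,l,st,_=cv2.connectedComponentsWithStats((m&ok).astype(np.uint8),connectivity=4)
        m=l==1+np.argmax(st[1:,4]); v,u=np.nonzero(m)
        d=np.stack([(u-c["cx"])/K(c),(v-c["cy"])/K(c),np.ones(len(u))],-1)@c["R"]; o=-c["R"].T@c["t"]
        return o+d*((zz-o[2])/d[:,2])[:,None]''')
s=s.replace('''        q=sel(m)
''','''        zz=dict(cover=122,bar=156,head=218,greenmat=4,yellow=4,redbar=95)[k]; q=sel(m)
''').replace('np.savez("cover_pts.npz",q=sel(A["cover"]))','pass')
open('b.py','w').write(s)
E
python3 b.py
```

```text
top
cover [543.9  35.8] [165.6 168.1] 69.7 3991 med [541.3  35.8 122. ] zr [122. 122.]
bar [541.3  35.7] [15.6 80.9] 69.3 199 med [542.5  35.3 156. ] zr [156. 156.]
head [663.8  -8.7] [50.5 59.2] 70.0 495 med [664.9  -8.8 218. ] zr [218. 218.]
greenmat [ 490.7 -325.5] [181.4 168.8] 0.7 2278 med [ 462.1 -308.3    4. ] zr [4. 4.]
yellow [497.6 361.9] [218.2 128.2] 14.2 1612 med [474.5 361.3   4. ] zr [4. 4.]
redbar [470.7 348.3] [107.7  15.7] 15.3 246 med [470.6 348.6  95. ] zr [95. 95.]
scene
cover [543.8  38.8] [167.9 167.3] 69.8 3198 med [548.   49.2 122. ] zr [122. 122.]
bar [545.8  43.1] [19.1 75.2] 69.2 181 med [545.9  42.8 156. ] zr [156. 156.]
head [667.1  -2.7] [56.5 55.8] 70.5 466 med [667.1  -2.6 218. ] zr [218. 218.]
greenmat [ 485.5 -332.8] [178.6 179.5] 87.9 1609 med [ 465.6 -311.6    4. ] zr [4. 4.]
yellow [496.7 364.4] [218.2 128.2] 14.3 1825 med [529.8 397.8   4. ] zr [4. 4.]
redbar [472.2 352.8] [108.9  16.6] 14.7 281 med [476.2 353.5  95. ] zr [95. 95.]
```

```bash
cat >> h.py <<'E'
from scipy.spatial.transform import Rotation as Ro
def go(x,y,z,yaw=None,half=True):
    s=read_state(); R=Ro.from_rotvec(s["ee_rot"]).as_matrix()
    sh=R.T@(np.array([x,y,z])-s["ee_pos"])/10
    cur=np.degrees(np.arctan2(R[1,0],R[0,0])); tw=0
    if yaw is not None:
        m=180 if half else 360; tw=-((yaw-cur+m/2)%m-m/2)
    print("t",round(s["time_s"],2),"pos",s["ee_pos"].round(1),"yaw",round(cur,1),"j6",round(np.degrees(s["joints"][5]),1),"tilt",round(np.degrees(np.arccos(-R[2,2])),2),"-> linear",sh.round(2),"twist",round(tw,1))
E
python3 - <<'E'
from h import *
go(543,37,240,-20.2); go(543,37,240)
c=dict(np.load("top0.npz"))
hsv=cv2.cvtColor(c["color"],cv2.COLOR_BGR2HSV); H,S,V=[hsv[...,i] for i in range(3)]
m=((H>60)&(H<95)&(S>60)&(V<110)).astype(np.uint8); m[:190]=0;m[:,:410]=0
k,l,st,_=cv2.connectedComponentsWithStats(m); i=1+np.argmax(st[1:,4]); v,u=np.nonzero(l==i); print(st[i])
q=np.array([at_z(c,p,4) for p in zip(u,v)])[:,:2].astype(np.float32); print(cv2.minAreaRect(q))
E
```

```text
t 1.3 pos [ 155.1 -605.4  242.3] yaw 14.4 j6 -7.2 tilt 0.0 -> linear [ 53.52 -52.61   0.23] twist 34.6
t 1.3 pos [ 155.1 -605.4  242.3] yaw 14.4 j6 -7.2 tilt 0.0 -> linear [ 53.52 -52.61   0.23] twist 0
[ 424  202   71   72 4633]
((483.63287353515625, -337.50128173828125), (185.9736785888672, 185.64292907714844), 86.21664428710938)
```

Request:
carry_out --jaw '[-1,-1,-1,-1,-1,-1,-1,-1,-1,-1,-1,-1]' --pt "53.5 -52.6 0.2" --pt "53.5 -52.6 0.2" --pt "53.5 -52.6 0.2" --pt "53.5 -52.6 0.2" --pt "53.5 -52.6 0.2" --pt "53.5 -52.6 0.2" --pt "53.5 -52.6 0.2" --pt "53.5 -52.6 0.2" --pt "53.5 -52.6 0.2" --pt "53.5 -52.6 0.2" --pt "53.5 -52.6 0.2" --pt "53.5 -52.6 0.2" --twist '[34.6,34.6,34.6,34.6,34.6,34.6,34.6,34.6,34.6,34.6,34.6,34.6]'

```text
time_s: 2.8
ee_pos: [543.3, 38.0, 240.7]
ee_rot: [3.093, -0.551, 0.002]
wrist_force: [0.6, -0.4, -0.0]
width: 1.004
finger_force: 0.0
```

Request:
carry_out --jaw '[-1]' --pt "0 0 0" --twist '[0]'

```text
time_s: 2.92
ee_pos: [543.4, 39.8, 240.0]
ee_rot: [-3.093, 0.543, 0.0]
wrist_force: [-0.3, -0.1, -0.8]
width: 1.001
finger_force: 0.0
```

```bash
python3 - <<'E'
from h import *
go(543,37,141,-20.2)
c=camera("wrist"); cv2.imwrite("pics/w1.png",c["color"]); np.savez("w1.npz",**c)
print(-c["R"].T@c["t"])
for o in tip_of("wrist","cover_grip"): print(o, at_z(c,o["position"],146), at_z(c,o["position"],156))
v,u=np.nonzero((c["color"].max(-1)<60)); 
P=cloud(c); m=(c["depth"]>0)&(P[...,2]>148)&(P[...,2]<164)
q=P[m]; print(len(q),np.median(q,0)); print(cv2.minAreaRect(q[:,:2].astype(np.float32)))
E
```

```text
t 2.92 pos [543.4  39.8 240. ] yaw -19.9 j6 105.8 tilt 0.06 -> linear [0.06 0.29 9.9 ] twist 0.3
[609.81406223  15.69205354 371.74333275]
{'position': [325.0, 244.3], 'conf': 0.91} [542.18723039  36.92978724 146.        ] [545.18297033  35.98899606 156.        ]
2760 [548.52068403  35.30983714 155.82049503]
((576.9173583984375, 24.59020233154297), (15.773619651794434, 149.6140899658203), 69.84259796142578)
```

Request:
carry_out --jaw '[-1,-1,-1,-1,-1,1,1,1,1,1]' --pt "0 0 4" --pt "0 0 7.5" --pt "0 0 9.5" --pt "0 0 9.9" --pt "0 0 9.9" --pt "0 0 9.9" --pt "0 0 9.9" --pt "0 0 9.9" --pt "0 0 9.9" --pt "0 0 9.9" --twist '[0,0,0,0,0,0,0,0,0,0]'

```text
time_s: 4.28
ee_pos: [542.4, 36.1, 141.4]
ee_rot: [-3.093, 0.551, -0.0]
wrist_force: [0.2, -0.5, 0.2]
width: 0.174
finger_force: 62.0
```

Request:
carry_out --jaw '[1,1,1,1,1]' --pt "0 0 -1" --pt "0 0 -3" --pt "0 0 -6" --pt "0 0 -6" --pt "0 0 -6" --twist '[0,0,0,0,0]'

```text
time_s: 4.9
ee_pos: [541.9, 36.1, 200.7]
ee_rot: [3.093, -0.552, -0.001]
wrist_force: [-0.2, 0.6, -0.5]
width: 0.175
finger_force: 61.9
```

```bash
python3 - <<'E'
from h import *
s=read_state(); print(s["width"],s["finger_force"],s["wrist_force"])
go(484,-336,201,-3.8); go(484,-336,60)
E
```

```text
0.17474226358665879 61.86729311943054 [-0.17471135  0.59476059 -0.51985289]
t 4.9 pos [541.9  36.1 200.7] yaw -20.2 j6 105.7 tilt 0.04 -> linear [ 7.430e+00  3.692e+01 -3.000e-02] twist -16.4
t 4.9 pos [541.9  36.1 200.7] yaw -20.2 j6 105.7 tilt 0.04 -> linear [ 7.44 36.91 14.07] twist 0
```

Request:
carry_out --jaw '[1,1,1,1,1,1,1,1,1,1,1]' --pt "1 4 0" --pt "2 9.5 0" --pt "3.1 15 0" --pt "4.2 21 0" --pt "5.3 26.5 0" --pt "6.4 32 0" --pt "7.2 35.5 0" --pt "7.4 36.9 0" --pt "7.4 36.9 2" --pt "7.4 36.9 6" --pt "7.4 36.9 10" --twist '[-4,-8,-12,-16.4,-16.4,-16.4,-16.4,-16.4,-16.4,-16.4,-16.4]'

```text
time_s: 6.28
ee_pos: [484.0, -333.3, 98.6]
ee_rot: [-3.138, 0.102, 0.002]
wrist_force: [0.1, -0.9, -1.0]
width: 0.174
finger_force: 61.8
```

Request:
carry_out --jaw '[1,1,1,1,1,1]' --pt "0 0 2" --pt "0 0 4" --pt "0 0 5.5" --pt "0 0 6.1" --pt "0 0 6.4" --pt "0 0 6.4" --twist '[0,0,0,0,0,0]'

```text
time_s: 7.02
ee_pos: [484.5, -336.2, 37.9]
ee_rot: [3.139, -0.105, 0.001]
wrist_force: [-0.4, 1.1, -0.8]
width: 0.175
finger_force: 61.8
```

```bash
python3 - <<'E'
from h import *
s=read_state(); print(s["width"],s["finger_force"],s["wrist_force"])
go(484,-336,36,-3.8)
for n in("top","scene"):
    c=camera(n)
    hsv=cv2.cvtColor(c["color"],cv2.COLOR_BGR2HSV); H,S,V=[hsv[...,i] for i in range(3)]
    for nm,m,z in (("mat",(H>60)&(H<95)&(S>60)&(V<110),4),("cov",(H>100)&(H<130)&(S>100),17)):
        P=cloud(c); m=m&(P[...,1]<-200)&(P[...,1]>-470)
        v,u=np.nonzero(m); q=np.array([at_z(c,p,z) for p in zip(u,v)])[:,:2].astype(np.float32); print(n,nm,len(q),cv2.minAreaRect(q))
E
```

```text
0.1745426184801383 61.81786894798279 [-0.42118167  1.1329473  -0.82314318]
t 7.03 pos [ 484.5 -336.2   37.9] yaw -3.8 j6 51.4 tilt 0.06 -> linear [-0.05 -0.02  0.19] twist -0.0
top mat 190 ((510.6665954589844, -338.2774353027344), (185.5009765625, 133.58416748046875), 87.63198852539062)
top cov 687 ((522.2237548828125, -330.58544921875), (118.93576049804688, 171.6099090576172), 6.145366668701172)
scene mat 235 ((482.96484375, -331.0389404296875), (176.74359130859375, 182.43557739257812), 86.38388061523438)
scene cov 1758 ((483.9321594238281, -333.5785827636719), (169.6759490966797, 170.53782653808594), 86.28788757324219)
```

Request:
carry_out --jaw '[1,1,-1,-1,-1,-1,-1,-1]' --pt "0 0 0.15" --pt "0 0 0.15" --pt "0 0 0.15" --pt "0 0 0.15" --pt "0 0 -2" --pt "0 0 -7" --pt "0 0 -13" --pt "0 0 -19" --twist '[0,0,0,0,0,0,0,0]'

```text
time_s: 8.12
ee_pos: [483.8, -335.5, 228.7]
ee_rot: [-3.139, 0.105, 0.001]
wrist_force: [0.5, -1.3, -0.6]
width: 1.0
finger_force: 0.0
```

```bash
python3 - <<'E'
from h import *
go(490.7,355.6,235,15)
E
```

```text
t 8.12 pos [ 483.8 -335.5  228.7] yaw -3.8 j6 51.4 tilt 0.04 -> linear [ -3.93 -69.    -0.6 ] twist -18.8
```

Request:
carry_out --jaw '[-1,-1,-1,-1,-1,-1,-1,-1,-1,-1,-1,-1]' --pt "-3.9 -69 -0.6" --pt "-3.9 -69 -0.6" --pt "-3.9 -69 -0.6" --pt "-3.9 -69 -0.6" --pt "-3.9 -69 -0.6" --pt "-3.9 -69 -0.6" --pt "-3.9 -69 -0.6" --pt "-3.9 -69 -0.6" --pt "-3.9 -69 -0.6" --pt "-3.9 -69 -0.6" --pt "-3.9 -69 -0.6" --pt "-3.9 -69 -0.6" --twist '[-18.8,-18.8,-18.8,-18.8,-18.8,-18.8,-18.8,-18.8,-18.8,-18.8,-18.8,-18.8]'

```text
time_s: 9.62
ee_pos: [490.1, 359.1, 232.5]
ee_rot: [-3.113, -0.417, 0.001]
wrist_force: [-0.0, 0.2, -0.7]
width: 0.998
finger_force: 0.0
```

Request:
carry_out --jaw '[-1,-1]' --pt "0 0 0" --pt "0 0 0" --twist '[0,0]'

```text
time_s: 9.88
ee_pos: [491.6, 353.9, 233.2]
ee_rot: [3.115, 0.407, -0.0]
wrist_force: [0.1, 0.4, -0.2]
width: 0.999
finger_force: 0.0
```

```bash
cat > w.py <<'E'
from h import *
import sys
c=camera("wrist"); cv2.imwrite("pics/%s.png"%sys.argv[1],c["color"])
hsv=cv2.cvtColor(c["color"],cv2.COLOR_BGR2HSV); H,S,V=[hsv[...,i] for i in range(3)]
P=cloud(c); m=((H<8)|(H>172))&(S>130)&(P[...,2]>85)&(P[...,2]<105)&(c["depth"]>0)
k,l,st,_=cv2.connectedComponentsWithStats(m.astype(np.uint8)); i=1+np.argmax(st[1:,4]); v,u=np.nonzero(l==i); print(st[i],np.median(P[l==i],0))
q=np.array([at_z(c,p,95) for p in zip(u,v)])[:,:2].astype(np.float32); print(cv2.minAreaRect(q))
for t in("scoop_grip","scoop_lip"):
    for o in tip_of("wrist",t): print(t,o,at_z(c,o["position"],85 if "g" in t else 25))
for t in("top","scene"):
    d=camera(t)
    cov=[(round(o["conf"],2),o["bbox"]) for o in spot_in(t,"cover")]; print(t,cov)
go(490.7,355.6,80,15)
E
python3 w.py w2
```

```text
[ 307  185   20  124 2240] [477.25153634 352.19057621  94.80765515]
((472.7222900390625, 351.26300048828125), (108.35285949707031, 15.237639427185059), 15.16519546508789)
scoop_grip {'position': [317.5, 221.9], 'conf': 0.74} [493.68620753 356.35874401  85.        ]
scoop_lip {'position': [312.8, 117.3], 'conf': 0.7} [577.04533865 383.39409223  25.        ]
top []
scene [(0.66, [213.4, 146.1, 68.2, 53.6])]
t 10.22 pos [491.6 354.7 233.5] yaw 14.9 j6 103.4 tilt 0.02 -> linear [-0.07 -0.11 15.35] twist -0.1
```

View pics/w2.png

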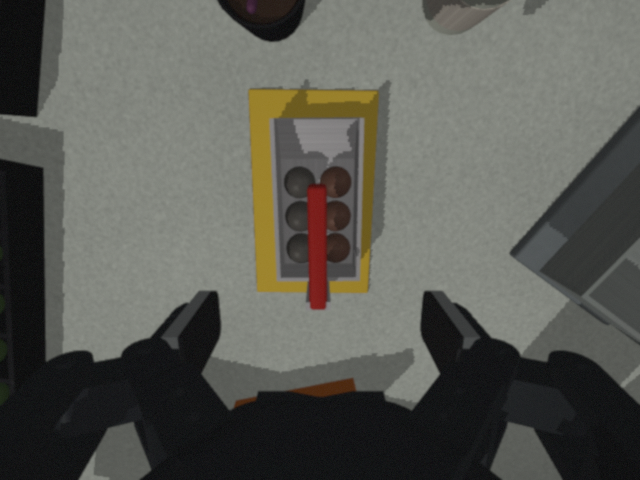

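Request:
carry_out --jaw '[-1,-1,-1,-1,-1,1,1,1,1,1,1]' --pt "0.1 -0.15 5" --pt "0.1 -0.15 10" --pt "0.1 -0.15 14" --pt "0.1 -0.15 15.4" --pt "0.1 -0.15 15.4" --pt "0.1 -0.15 15.4" --pt "0.1 -0.15 15.4" --pt "0.1 -0.15 15.4" --pt "0.1 -0.15 15.4" --pt "0.1 -0.15 15.4" --pt "0.1 -0.15 15.4" --twist '[0,0,0,0,0,0,0,0,0,0,0]'

```text
time_s: 11.6
ee_pos: [492.4, 357.0, 80.1]
ee_rot: [-3.115, -0.409, -0.002]
wrist_force: [-0.0, -1.9, 5.2]
width: 0.177
finger_force: 59.8
```

Request:
carry_out --jaw '[1,1,1,1,1,1,1,1,1,1,1,1]' --pt "0 0 -0.3" --pt "0 0 -1" --pt "0 0 -2.5" --pt "0 0 -5" --pt "0 0 -8" --pt "0 0 -11" --pt "0 0 -14" --pt "0 0 -17" --pt "0 0 -20" --pt "0 0 -22.5" --pt "0 0 -24" --pt "0 0 -24.5" --twist '[0,0,0,0,0,0,0,0,0,0,0,0]'

```text
time_s: 13.1
ee_pos: [492.1, 357.1, 325.6]
ee_rot: [-3.114, -0.409, -0.002]
wrist_force: [-0.6, 0.3, -5.7]
width: 0.176
finger_force: 58.7
```

```bash
python3 - <<'E'
from h import *
s=read_state(); print(s["width"],s["finger_force"],s["wrist_force"],s["ft_torque"])
c=camera("scene"); cv2.imwrite("pics/s3.png",cv2.resize(c["color"][170:420,200:520],None,fx=2,fy=2))
u=np.array([np.cos(np.radians(-20.2)),np.sin(np.radians(-20.2))]); o=np.array([543.5,37])
for sx in(63,):
    p=o+u*sx; go(*p,320,159.8,False)
E
```

```text
0.17602416759479522 58.720741868019104 [-0.59726103  0.25499175 -5.69190731] [ 0.01638352 -0.01899493  0.02765164]
t 13.15 pos [492.  357.1 325.3] yaw 15.0 j6 103.6 tilt 0.06 -> linear [ 1.85 35.88  0.52] twist -144.8
```

View pics/s3.png

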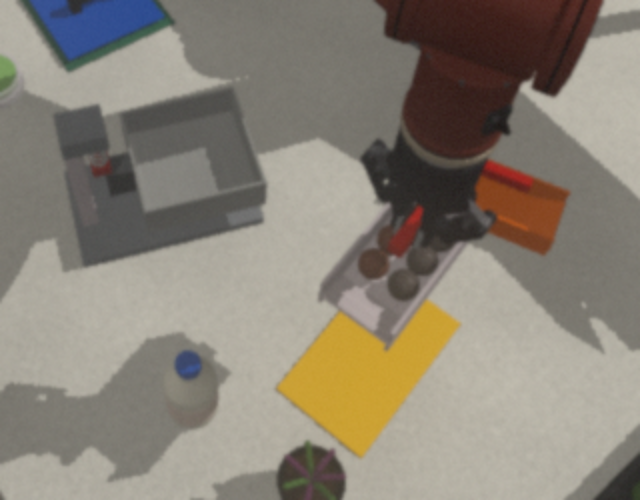

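Request:
carry_out --jaw '[1,1,1,1,1,1,1,1,1,1,1,1]' --pt "0 1 0" --pt "0.1 3 0" --pt "0.3 6 0" --pt "0.5 9.5 0" --pt "0.7 13.5 0" --pt "0.9 17.5 0" --pt "1.1 21.5 0" --pt "1.3 25.5 0" --pt "1.5 29 0" --pt "1.7 32 0" --pt "1.8 34.5 0" --pt "1.85 35.9 0" --twist '[-2,-6,-12,-19,-27,-35,-43,-51,-59,-67,-75,-82]'

```text
time_s: 14.65
ee_pos: [602.1, 13.6, 322.4]
ee_rot: [-2.077, -2.354, 0.003]
wrist_force: [-0.1, 0.2, -5.3]
width: 0.178
finger_force: 58.8
```

Request:
carry_out --jaw '[1,1,1,1,1,1,1,1,1,1]' --pt "0 0 0" --pt "0 0 0" --pt "0 0 0" --pt "0 0 0" --pt "0 0 0" --pt "0 0 0" --pt "0 0 0" --pt "0 0 0" --pt "0 0 0" --pt "0 0 0" --twist '[-8,-16,-24,-32,-40,-48,-55,-60,-62.8,-62.8]'

```text
time_s: 15.9
ee_pos: [601.9, 15.0, 322.7]
ee_rot: [-0.552, -3.09, 0.0]
wrist_force: [0.6, -0.7, -5.0]
width: 0.171
finger_force: 58.8
```

```bash
python3 - <<'E'
from h import *
s=read_state(); print(s["wrist_force"])
u=np.array([np.cos(np.radians(-20.2)),np.sin(np.radians(-20.2))]); o=np.array([543.5,37])
go(*(o+u*63),325,159.8,False)
P=s["ee_pos"][:2]-o; print("scale xy",P@u,P@[-u[1],u[0]])
c=camera("scene"); cv2.imwrite("pics/s4.png",cv2.resize(c["color"][150:320,150:420],None,fx=2.5,fy=2.5))
for n in("top","scene"):
    c=camera(n);hsv=cv2.cvtColor(c["color"],cv2.COLOR_BGR2HSV);Pn=cloud(c)
    m=(Pn[...,2]>208)&(Pn[...,2]<228)&(hsv[...,1]<60)&(Pn[...,0]>600)&(Pn[...,0]<740)&(abs(Pn[...,1])<80)&(c["depth"]>0)
    print(n,m.sum(),np.median(Pn[m],0))
E
```

```text
[ 0.63238034 -0.72391082 -4.98757592]
t 15.9 pos [601.9  15.  322.7] yaw 159.7 j6 -75.8 tilt 0.16 -> linear [-0.06  0.05 -0.23] twist -0.1
scale xy 62.398118641991815 -0.48345845813242594
top 0 [nan nan nan]
scene 240 [ 6.79585885e+02 -1.46359339e-01  2.17117600e+02]
  return _methods._mean(a, axis=axis, dtype=dtype,
  ret = um.true_divide(
```

View pics/s4.png

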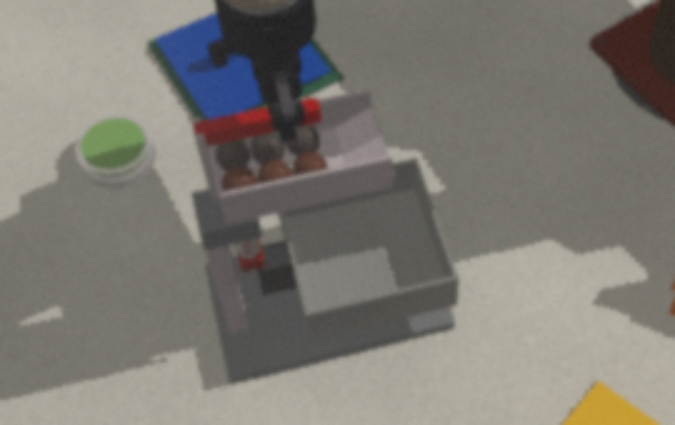

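Request:
carry_out --jaw '[1,1,1,1,1,1,1,1,1,1,1,1]' --pt "0 0 0.7" --pt "0 0 1.6" --pt "0 0 2.3" --pt "0 0 2.7" --pt "0 0 2.9" --pt "0.35 0 3.1" --pt "0.7 0 3.3" --pt "1.05 0 3.5" --pt "1.4 0 3.7" --pt "1.7 0 3.95" --pt "2.0 0 4.2" --pt "2.0 0 4.2" --twist '[0,0,0,0,0,0,0,0,0,0,0,0]'

```text
time_s: 17.55
ee_pos: [583.0, 22.5, 283.5]
ee_rot: [-0.551, -3.093, -0.001]
wrist_force: [-3.2, 1.4, 6.3]
width: 0.174
finger_force: 61.6
```

```bash
cat > t.py <<'E'
from h import *
import sys
s=read_state(); print(s["wrist_force"].round(1),s["ft_torque"].round(2),s["finger_force"],s["width"])
u=np.array([np.cos(np.radians(-20.2)),np.sin(np.radians(-20.2))]); o=np.array([543.5,37])
P=s["ee_pos"][:2]-o; X=103-P@u; Y=s["ee_pos"][2]+8-218
from scipy.optimize import brentq
print("t",s["time_s"],"X,Y",X.round(1),Y.round(1),"lat",(P@[-u[1],u[0]]).round(1),"tilt",[round(np.degrees(a),1) for a in np.linspace(-.2,1.2,1401) if abs(X*np.sin(a)+Y*np.cos(a)-84)<.05][:3])
c=camera("scene"); cv2.imwrite("pics/%s.png"%sys.argv[1],cv2.resize(c["color"][150:320,150:420],None,fx=2.5,fy=2.5))
# handle tilt from red points
hsv=cv2.cvtColor(c["color"],cv2.COLOR_BGR2HSV);H,S=hsv[...,0],hsv[...,1];Pn=cloud(c)
m=((H<8)|(H>172))&(S>130)&(Pn[...,2]>200)&(c["depth"]>0)&(Pn[...,0]>480)&(Pn[...,0]<760)&(abs(Pn[...,1]-20)<130)
q=Pn[m]; sx=(q[:,:2]-o)@u; k=cv2.fitLine(np.stack([sx,q[:,2]],1).astype(np.float32),cv2.DIST_HUBER,0,.01,.01).ravel()
print("handle tilt",np.degrees(np.arctan(k[1]/k[0])),m.sum(),sx.min(),sx.max(),q[:,2].min(),q[:,2].max())
E
python3 t.py s5
```

```text
[-3.2  1.4  6.3] [-0.07 -0.05 -0.02] 61.556135416030884 0.17418238289061352
t 17.55 X,Y 60.9 73.5 lat 0.0 tilt [np.float64(11.3), np.float64(11.3), np.float64(68.0)]
handle tilt 4.893037 6218 -78.91102438585405 114.88345766184493 277.36892319686103 664.2595588854257
```

Request:
carry_out --jaw '[1,1,1,1,1,1,1,1,1,1,1,1]' --pt "0.3 0 0.28" --pt "0.6 0 0.56" --pt "0.87 0 0.86" --pt "1.13 0 1.16" --pt "1.25 0 1.3" --pt "1.37 0 1.45" --pt "1.5 0 1.6" --pt "1.6 0 1.75" --pt "1.7 0 1.9" --pt "1.8 0 2.1" --pt "1.8 0 2.1" --pt "1.8 0 2.1" --twist '[0,0,0,0,0,0,0,0,0,0,0,0]'

```text
time_s: 19.1
ee_pos: [565.6, 28.9, 262.4]
ee_rot: [-0.551, -3.091, -0.001]
wrist_force: [-4.9, 1.5, 10.1]
width: 0.172
finger_force: 66.1
```

```bash
sed -i 's/(Pn\[...,2\]>200)/(Pn[...,2]>200)\&(Pn[...,2]<345)/' t.py; python3 t.py s6
```

```text
[-4.9  1.5 10.1] [0.05 0.38 0.01] 66.14702939987183 0.17211396827080228
t 19.1 X,Y 79.5 52.4 lat 0.0 tilt [np.float64(28.5), np.float64(28.5)]
handle tilt 28.516554 203 -4.285848766228175 86.45202310576417 256.1676666744755 344.79181223923746
```

View pics/s6.png

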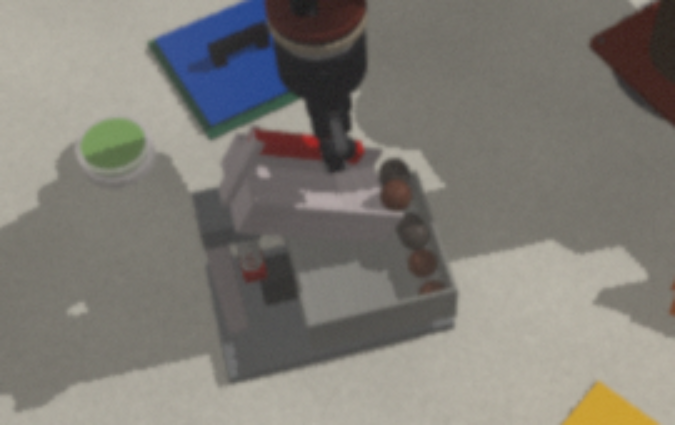

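Request:
carry_out --jaw '[1,1,1,1,1,1,1,1,1]' --pt "0.12 0 0.2" --pt "0.24 0 0.4" --pt "0.35 0 0.6" --pt "0.45 0 0.8" --pt "0.55 0 1.0" --pt "0.65 0 1.2" --pt "0.75 0 1.45" --pt "0.75 0 1.45" --pt "0.75 0 1.45" --twist '[0,0,0,0,0,0,0,0,0]'

```text
time_s: 20.27
ee_pos: [558.4, 31.5, 247.8]
ee_rot: [-0.551, -3.09, -0.001]
wrist_force: [-6.8, 2.6, 9.6]
width: 0.174
finger_force: 71.3
```

```bash
python3 t.py s7
```

```text
[-6.8  2.6  9.6] [0.12 0.35 0.02] 71.29278659820557 0.1739048951261961
t 20.275 X,Y 87.1 37.8 lat 0.0 tilt [np.float64(38.7), np.float64(38.8)]
handle tilt 41.31629 162 -10.178023623233306 70.79374501349231 237.4111961600804 328.6661624749319
```

View pics/s7.png

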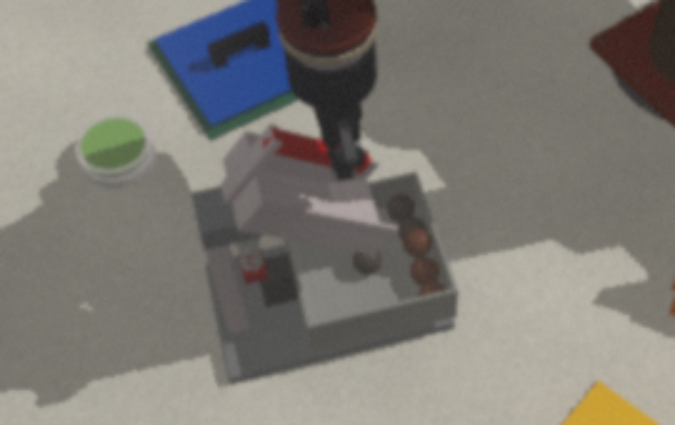

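Request:
carry_out --jaw '[1,1,1,1,1,1,1,1]' --pt "0 0 -0.5" --pt "0 0 -1.5" --pt "0 0 -3" --pt "0 0 -5" --pt "0 0 -7" --pt "0 0 -9" --pt "0 0 -10" --pt "0 0 -10" --twist '[0,0,0,0,0,0,0,0]'

```text
time_s: 21.32
ee_pos: [560.2, 30.7, 347.9]
ee_rot: [0.551, 3.091, 0.0]
wrist_force: [0.6, 0.4, -1.9]
width: 0.178
finger_force: 69.4
```

```bash
python3 - <<'E'
from h import *
s=read_state(); print(s["wrist_force"],s["ft_torque"])
go(492,357,340,15,False)
c=camera("scene")
cv2.imwrite("pics/s8.png",cv2.resize(c["color"][150:320,150:420],None,fx=2.5,fy=2.5))
E
```

```text
[ 0.61235546  0.35850549 -1.87080796] [ 0.0404349   0.11314494 -0.02437751]
t 21.32 pos [560.2  30.7 347.9] yaw 159.8 j6 -74.7 tilt 0.1 -> linear [17.69 28.26  0.77] twist 144.8
```

Request:
carry_out --jaw '[1,1,1,1,1,1,1,1,1,1,1,1]' --pt "0.6 1 0" --pt "2 3 0" --pt "3.8 6 0" --pt "5.7 9 0" --pt "7.5 12 0" --pt "9.4 15 0" --pt "11.3 18 0" --pt "13.1 21 0" --pt "15 24 0" --pt "16.5 26.5 0" --pt "17.4 27.8 0" --pt "17.7 28.3 0" --twist '[3,9,17,26,35,44,53,62,71,80,88,95]'

```text
time_s: 22.88
ee_pos: [490.7, 358.4, 345.1]
ee_rot: [-2.655, -1.679, 0.004]
wrist_force: [0.1, 0.3, -2.3]
width: 0.178
finger_force: 69.4
```

Request:
carry_out --jaw '[1,1,1,1,1,1,1,1,1]' --pt "0 0 0" --pt "0 0 0" --pt "0 0 0" --pt "0 0 0" --pt "0 0 0" --pt "0 0 0" --pt "0 0 0" --pt "0 0 0" --pt "0 0 0" --twist '[8,16,24,32,40,46,49.8,49.8,49.8]'

```text
time_s: 24.0
ee_pos: [491.4, 357.3, 346.1]
ee_rot: [3.114, 0.411, -0.002]
wrist_force: [-0.4, 0.0, -2.1]
width: 0.176
finger_force: 69.4
```

```bash
python3 - <<'E'
from h import *
np.set_printoptions(precision=1,suppress=True)
s=read_state(); print(s["wrist_force"])
go(492,357,150,15,False)
a=camera("scene");b=camera("top")
P=cloud(a)
u=np.array([np.cos(np.radians(-20.2)),np.sin(np.radians(-20.2))]); o=np.array([543.5,37]); w=np.array([-u[1],u[0]])
for n,c in(("scene",a),("top",b)):
    P=cloud(c); sx=(P[...,:2]-o)@u; sy=(P[...,:2]-o)@w; ok=c["depth"]>0
    m=ok&(abs(sx)<81)&(abs(sy)<81)&((abs(sx)>74)|(abs(sy)>74)); print(n,"rim z hi",np.percentile(P[m][:,2],[50,80,90,95]))
    m=ok&(abs(sx)<70)&(abs(sy)<70); print("inside z",np.percentile(P[m][:,2],[5,25,50,90]))
    for i in range(1,2):
        for q in spot_in(n,"stone1"): 
            l,t,ww,h=q["bbox"]; print(round(q["conf"],2),np.array([l,t,ww,h]),at_z(c,(l+ww/2,t+h/2),57))
A=cv2.resize(a["color"][190:320,205:355],None,fx=3,fy=3); B=cv2.resize(b["color"][120:260,270:390],None,fx=3,fy=3)
h=max(A.shape[0],B.shape[0]); f=lambda I:cv2.copyMakeBorder(I,0,h-I.shape[0],0,0,cv2.BORDER_CONSTANT)
I=np.hstack([f(A),f(B)]); print(I.shape); I=cv2.resize(I,None,fx=min(1,800/I.shape[1]),fy=min(1,800/I.shape[1])); cv2.imwrite("pics/s9.png",I)
E
```

```text
[-0.4  0.  -2.1]
t 24.0 pos [491.4 357.3 346.1] yaw 15.0 j6 103.5 tilt 0.06 -> linear [ 0.1  0.  19.6] twist 0.0
scene rim z hi [66.2 88.3 91.5 93. ]
inside z [37.3 39.8 41.6 70.9]
0.54 [289.6 249.2  12.4   9.2] [540.9  34.9  57. ]
0.45 [314.8 237.   10.4  14.2] [469.3  47.5  57. ]
0.41 [306.1 227.2   8.8  12.1] [469.8   2.9  57. ]
0.4 [313.2 255.3  15.4   5.2] [493.1  84.8  57. ]
0.37 [214.6 146.8  68.8  53.2] [ 496.1 -288.    57. ]
top rim z hi [70.3 90.7 93.  94.7]
inside z [35.6 39.  41.7 70. ]
0.66 [317.8 205.3  13.3  13.1] [537.9  28.6  57. ]
0.65 [284.6 217.   15.9  12.1] [506.9 111.9  57. ]
0.59 [330.  230.4  11.4  12.6] [471.8  -1.5  57. ]
0.41 [297.1 224.3  12.9   8.4] [492.7  82.8  57. ]
(420, 810, 3)
```

View pics/s9.png

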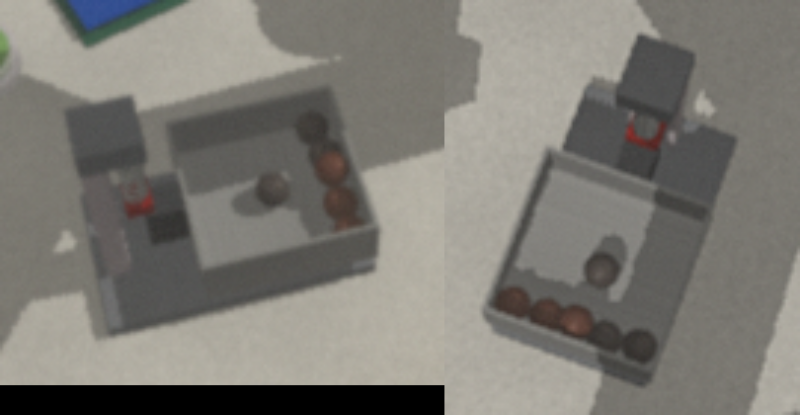

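Request:
carry_out --jaw '[1,1,1,1,1,1,1,1,1,1,1]' --pt "1 0 1.5" --pt "2 0 4" --pt "3.2 0 7" --pt "4.3 0 10" --pt "5.3 0 13" --pt "6.1 0 16" --pt "6.6 0 19" --pt "6.6 0 21.5" --pt "6.6 0 23" --pt "6.6 0 23.5" --pt "6.6 0 23.5" --twist '[0,0,0,0,0,0,0,0,0,0,0]'

```text
time_s: 25.58
ee_pos: [556.2, 374.7, 112.6]
ee_rot: [-3.114, -0.409, -0.003]
wrist_force: [-0.2, 0.6, 0.0]
width: 0.178
finger_force: 69.6
```

```bash
python3 - <<'E'
from h import *
s=read_state(); print(s["wrist_force"])
go(492,357,80,15,False)
c=camera("scene"); P=cloud(c)
hsv=cv2.cvtColor(c["color"],cv2.COLOR_BGR2HSV);H,S=hsv[...,0],hsv[...,1]
m=((H<8)|(H>172))&(S>130)&(P[...,2]>60)&(P[...,2]<200)&(c["depth"]>0)&(P[...,0]>430)&(P[...,0]<640)&(abs(P[...,1]-350)<70)
q=P[m]; e=np.array([np.cos(.2618),np.sin(.2618)]); sx=(q[:,:2]-s["ee_pos"][:2])@e
k=cv2.fitLine(np.stack([sx,q[:,2]],1).astype(np.float32),cv2.DIST_HUBER,0,.01,.01).ravel(); print("tilt",np.degrees(np.arctan(k[1]/k[0])),m.sum())
for o in tip_of("scene","scoop_lip"): print(o, P[int(o["position"][1]),int(o["position"][0])])
cv2.imwrite("pics/s10.png",cv2.resize(c["color"][280:440,300:460],None,fx=3,fy=3))
E
```

```text
[-0.17097245  0.55541792  0.04269503]
t 25.57 pos [556.2 374.7 112.6] yaw 15.0 j6 102.3 tilt 0.1 -> linear [-6.66  0.05  3.24] twist -0.0
tilt -36.472202 90
{'position': [479.0, 282.3], 'conf': 0.84} [161.41316744 372.72147732  -2.02966725]
{'position': [362.8, 370.5], 'conf': 0.79} [584.08020927 379.60163689  24.90137292]
{'position': [292.4, 371.3], 'conf': 0.72} [730.78262034 304.13667808  96.103607  ]
```

View pics/s10.png

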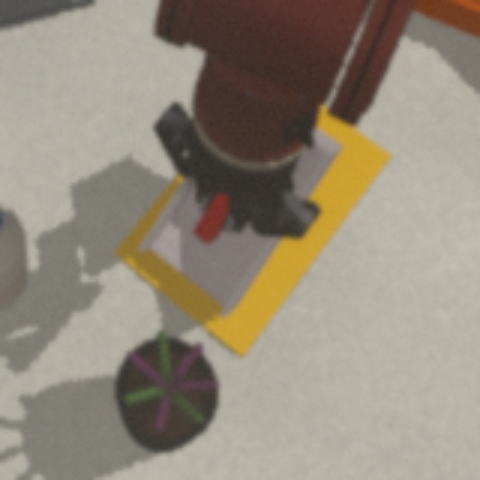

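Request:
carry_out --jaw '[1,1,1,1,1,1,1,1,1,1,1,1]' --pt "0 0 0.6" --pt "-0.2 0 1.1" --pt "-0.9 0 1.5" --pt "-1.8 0 1.8" --pt "-2.6 0 2.2" --pt "-3.4 0 2.35" --pt "-4.2 0 2.55" --pt "-4.9 0 2.75" --pt "-5.5 0 2.95" --pt "-6.0 0 3.1" --pt "-6.5 0 3.3" --pt "-6.7 0 3.4" --twist '[0,0,0,0,0,0,0,0,0,0,0,0]'

```text
time_s: 27.18
ee_pos: [490.4, 357.2, 77.6]
ee_rot: [-3.115, -0.409, -0.0]
wrist_force: [2.5, 0.7, 2.5]
width: 0.175
finger_force: 73.9
```

```bash
cat > r.py <<'E'
from h import *
import sys
s=read_state(); print(s["wrist_force"],s["ft_torque"])
go(492,357,79,15,False)
c=camera("scene"); P=cloud(c)
hsv=cv2.cvtColor(c["color"],cv2.COLOR_BGR2HSV);H,S=hsv[...,0],hsv[...,1]
m=((H<8)|(H>172))&(S>130)&(P[...,2]>60)&(P[...,2]<200)&(c["depth"]>0)&(P[...,0]>400)&(P[...,0]<640)&(abs(P[...,1]-350)<70)
q=P[m]; e=np.array([np.cos(.2618),np.sin(.2618)]); sx=(q[:,:2]-s["ee_pos"][:2])@e
k=cv2.fitLine(np.stack([sx,q[:,2]],1).astype(np.float32),cv2.DIST_HUBER,0,.01,.01).ravel(); print("tilt",np.degrees(np.arctan(k[1]/k[0])),m.sum(),sx.min(),sx.max(),np.percentile(q[:,2],[5,50,95]))
cv2.imwrite("pics/%s.png"%sys.argv[1],cv2.resize(c["color"][280:440,300:460],None,fx=3,fy=3))
E
python3 r.py s11
```

```text
[2.4943502  0.66135945 2.46228117] [ 0.26537735 -0.82802229  0.01284546]
t 27.18 pos [490.4 357.2  77.6] yaw 15.0 j6 103.6 tilt 0.01 -> linear [ 0.15  0.06 -0.14] twist -0.0
tilt -5.218233 78 -5.781785718146672 28.23815028652157 [ 93.86547692  97.61826931 100.77114438]
```

Request:
carry_out --jaw '[0.4,0.2,0,-0.4,-1,-1,-1,-1,-1]' --pt "0 0 0" --pt "0 0 0" --pt "0 0 0" --pt "0 0 0" --pt "0 0 0" --pt "0 0 -2" --pt "0 0 -6" --pt "0 0 -10" --pt "0 0 -15" --twist '[0,0,0,0,0,0,0,0,0]'

```text
time_s: 28.35
ee_pos: [490.3, 357.0, 230.0]
ee_rot: [3.115, 0.409, -0.0]
wrist_force: [-0.8, -0.3, 0.2]
width: 1.004
finger_force: 0.0
```

Request:
carry_out --jaw '[-1,-1,-1,-1,-1]' --pt "-2 5 -3" --pt "-4 10 -5" --pt "-6 15 -5" --pt "-6 15 -5" --pt "-6 15 -5" --twist '[0,0,0,0,0]'

```text
time_s: 28.98
ee_pos: [471.7, 196.9, 279.2]
ee_rot: [-3.114, -0.408, -0.003]
wrist_force: [0.3, -0.6, -0.1]
width: 0.999
finger_force: 0.0
```

```bash
python3 r.py s12; python3 - <<'E'
from h import *
a=camera("scene");b=camera("top"); P=cloud(b)
hsv=cv2.cvtColor(b["color"],cv2.COLOR_BGR2HSV);H,S=hsv[...,0],hsv[...,1]
for n,m,z in(("red",((H<8)|(H>172))&(S>130)&(P[...,2]>80)&(P[...,2]<110)&(P[...,0]>380)&(P[...,0]<620)&(abs(P[...,1]-360)<90),95),
           ("green",(H>60)&(H<95)&(S>60)&(hsv[...,2]<110)&(P[...,1]<-200)&(P[...,1]>-470)&(P[...,0]<620),4),
           ("cover",(H>100)&(H<130)&(S>100)&(P[...,1]<-200),17),("yellow",(H>18)&(H<32)&(S>120)&(P[...,2]<15)&(P[...,1]>250)&(P[...,0]>340),4)):
    m=m.astype(np.uint8); k,l,st,_=cv2.connectedComponentsWithStats(m); 
    if k>1:
        v,u=np.nonzero(m); q=np.array([at_z(b,p,z) for p in zip(u,v)])[:,:2].astype(np.float32); print(n,len(q),cv2.minAreaRect(q))
I=np.hstack([cv2.resize(b["color"][110:320,130:520],(780,420))]); A=cv2.resize(a["color"][150:440,150:450],(390,377))[:180]
cv2.imwrite("pics/f.png",I)
E
```

```text
[ 0.34595853 -0.60529772 -0.10485998] [-0.05437334  0.00790654  0.01111751]
t 28.98 pos [471.7 196.9 279.2] yaw 14.9 j6 88.9 tilt 0.12 -> linear [  6.04 -14.94  20.04] twist -0.1
tilt -0.44198987 254 -21.497876155295913 84.17921387431403 [91.25694678 94.80253937 97.68566653]
green 612 ((483.1826171875, -337.51287841796875), (185.8430938720703, 184.31167602539062), 86.2797622680664)
cover 3712 ((485.76593017578125, -336.7857666015625), (169.10256958007812, 169.96986389160156), 86.2086410522461)
yellow 975 ((437.7860412597656, 584.1632690429688), (217.3048858642578, 587.5708618164062), 15.199592590332031)
```

View pics/f.png

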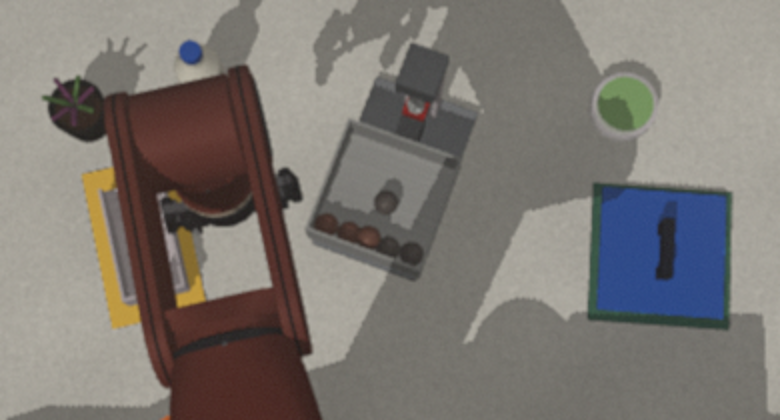

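View pics/s12.png

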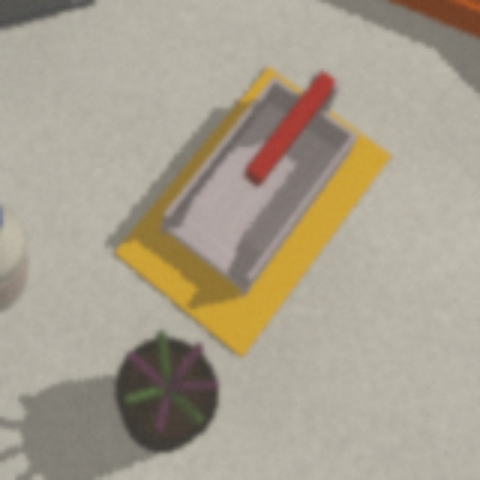

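```bash
python3 -c "
from workcell import *
print(job_done())"
```

```text
the job is handed in; nothing more can be done
None
```

The job is handed in, with no verdict shown: the cover lies flat on the green mat, all six stones are in the pan and hold it down on its stop, none spilled, and the empty scoop is back upright on its yellow mat.

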